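# First in, first out: wood-filler tins in a gravity chute

### The job

First take the oldest green tin, the one at the low front end of the green chute, and set it down inside the blue tray. Then take the new green tin from its saddle and lay it across the same chute behind the two tins left there, so that it rests against them as last in the row. Set both tins down rather than dropping them.

Things in the scene. Friction and masses are not known exactly. Their poses are not given: they have to be found in the camera images.
- chute: Fixed plywood chute, green plate on its front lip (its orange twin is not used). Origin on the bench under its middle; level x axis from the low front lip (nearest the robot) up to the open rear, y across, z up. The lane floor rises 10 degrees to +x; its top is 30 mm up at x = -95 mm (lip: 28 mm high) and 66 mm at the rear end, x = 108. 66 mm wide between side guides 7 mm high, 6 mm thick.
- third_place (a point): Point on the green chute where the third tin's centre lies, 25 mm off the lane floor, measured square to it (axes as the chute's). Tins lie across the lane, axis along y, and roll freely down to the tin in front or the lip. Three touching tins fill three places; with the front one out, the others roll down a place by themselves and the third is free.
- old_tin_center (a point): Centre of the oldest green tin, lying at the low front end of the green chute against the lip. Tins are green cylinders with steel rims and a pale band, 50 mm in diameter, 60 mm long, about 0.2 kg; y is the tin's axis (x, z turn as it rolls). Its flat ends stand clear to be gripped end to end from above; the next tin touches its round side.
- new_tin_center (a point): Centre of the new green tin, same size and axes, lying alone, 37 mm above the bench, in a small fixed plywood saddle on a cardboard square at one side of the bench. The saddle is 44 mm wide along the tin, which overhangs it by 8 mm at each end; two ridges 8 mm high keep it from rolling.
- tray: Blue open tray for the tin in use, 160 x 160 mm outside, 5 mm walls and floor, 22 mm high, fixed on the bench at the side opposite to the new tin. Origin under its centre, on the bench; x, y along its sides, z up. A tin lying in it has its centre 30 mm above the bench.
Mind the look-alikes: they are no part of the job. Leave any yellow look-alike of the part that bears old_tin_center alone.

How it is judged:
By the outcome, as a careful person would: the job done as asked, in the order asked, and still so for the second after the job is handed in, with the robot touching nothing.
It also fails if it takes over 58 s, if anything falls off the work surface, if the arm or the gripper's body presses on something with over 40 N, if the wrist force passes 120 N, or if a joint passes its speed limit or range.

### The arm

A 6-joint arm with a two-finger parallel gripper is mounted at the origin on the work surface. World frame = base frame: x ahead of the robot, y to its left, z up, the work surface at z = 0. Lengths are in mm, angles in degrees, forces in N, time in s.
With the tool pointing down it reaches from about 300 to 850 mm from the base axis. Payload 4.2 kg.
Tool frame: the origin (TCP) lies midway between the tips of the shut fingers; the grasp point (between the pads) lies 19 mm behind it; z points along the fingers, y is the direction in which the jaws open and shut (so a half turn about z gives the same grasp; the last joint's range is limited). The gripper opens to 91 mm and grips with 3 to 60 N. Pads are 32 mm wide; open, the fingers measure 118 mm over their backs; the gripper's body (76 mm by 178 mm) begins 60 mm behind the grasp point.
Start: joints at [63.426, 18.312, 89.639, -0, 72.044, -1.146], TCP at [246.895, 519.313, 213.976] pointing down, gripper open.
Joint ranges: [-177.97, 177.97], [-48.28, 115.42], [12.27, 149.76], [-77.06, 257.06], [2.81, 150.46], [-146.56, 146.56]. Speed limits (degrees/s): [147.25, 147.25, 180, 180, 180, 180].

### API

Orientations are given as [roll, pitch, yaw] about the fixed x, y, z axes, in that order (R = Rz(yaw) Ry(pitch) Rx(roll)).
In Python, from workcell import env gives the robot as it stands.
- The arm moves only by the shell command python3 -m jog 'ROWS' [FORCE]. ROWS is JSON, a list of rows, each an object of numbers: "dx", "dy", "dz": the shift along the world's x, y, z in m; "wx", "wy", "wz": the turn, a rotation vector about the world's x, y, z in rad; "grip": the gripper's target within -1 to 1 (shut at 1, half-way at 0, fully open at -1). In form: [{"dx": .., "dy": .., "dz": .., "wx": .., "wy": .., "wz": .., "grip": ..}, ...]. A call has 1 to 10 rows; each row shifts and turns the commanded pose from where the row before left it; what a row does not reach is not made up. A row lasts 1/10 s, in which the tool goes at most 50 mm and 8.59 degrees, less where a joint would pass 70% of its speed; a pose out of reach is approached as far as the arm can. A call with a gripper value outside its range is refused whole. The fingers move at their own pace and stop on an object; FORCE is the grip in N (left out, the last holds). Time passes only in rows, so rows that do not move let the fingers close. It gives the time, the measured TCP pose, the force and the opening at its end, in the units of the state.
- env.state(): the state, without advancing time (a new reading comes with each control period).
- env.grab_frame(name): name is "scene" or "top"; returns the picture (400x640x3 uint8, red, green, blue); there is no depth.
- env.get_calibration(name): a dict with "fx", "fy", "cx", "cy" (pixels), "k1" (the pictures are not rectified: a ray, as slopes to the right and down, at radius r is drawn at 1 + k1 r^2 times it, then the intrinsics apply), "R" (3x3) and "t" (3): a world point X has camera coordinates R X + t. Camera axes: x right, y down, z forward; pixel columns grow to the right and rows downward; lengths in mm; the calibration is good to about 2 mm. A picture is of the moment at which its call begins. get_calibration takes no time and is no camera call.
- env.job_done(): hands the job in, once; it reports no verdict.
The state is a dict: "time_s": time; "qpos": joint angles; "qvel": joint speeds; "effort": joint torques, N m; "ee_pos": TCP position; "ee_rot": TCP orientation; "force": force on the tool from outside, world axes, zero at the start; "torque": the same for the moment, N m; "gripper_width": finger opening in mm.
Only numpy, scipy, OpenCV 4.12 (cv2) and the standard library are available. Lean on these libraries where they do the work, as an engineer would, in place of code of your own. Each camera call takes 0.05 s, during which the arm holds its last target. There are 200 camera calls.

## Working session

There is one attempt and no reset: what is moved stays moved. The work goes in short steps, Python scripts to look and compute and a shell command to move; the robot and the scene stay as the last step left them, time stands still between calls to the robot, and variables do not carry over. Pictures are saved under pics/ and viewed, about 8 in all and at most 12, crops included, and the job is handed in when it is done.

```bash
mkdir -p pics; python3 - <<'E'
from workcell import env
import cv2
for n in("scene","top"):
    cv2.imwrite(f"pics/{n}0.png",env.grab_frame(n)[:,:,::-1]); print(n,env.get_calibration(n))
print(env.state())
E
```

```text
scene {'fx': 378.8841385388927, 'fy': 378.8841385388927, 'cx': 315.5439307580327, 'cy': 202.07273952969183, 'k1': -0.05677161031425964, 'R': array([[-0.46025407,  0.88770711, -0.01192814],
       [ 0.71770658,  0.36413748, -0.59354963],
       [-0.52255474, -0.28174453, -0.80470899]]), 't': array([ 211.60960742, -304.62011906, 1179.67493747])}
top {'fx': 498.9222319545139, 'fy': 498.9222319545139, 'cx': 320.5886888741074, 'cy': 189.37500977818138, 'k1': -0.04875394456465029, 'R': array([[ 0.02545798, -0.99967186, -0.00283994],
       [-0.984224  , -0.02456682, -0.17521296],
       [ 0.17508569,  0.0072557 , -0.98452646]]), 't': array([  -6.90974675,  508.85438383, 1084.89911179])}
{'time_s': 0.1, 'qpos': array([ 6.34269338e+01,  1.83480525e+01,  8.96997889e+01,  3.16073446e-04,
        7.20434123e+01, -1.14686371e+00]), 'qvel': array([-0.01911282,  0.04726055, -0.17539762, -0.07017893, -0.09854618,
        0.09173094]), 'effort': array([ 1.30057069e-03, -4.13331163e+01, -2.32510382e+01,  7.28905317e-02,
        4.21843096e-02, -3.21056939e-05]), 'ee_pos': array([246.67929979, 518.89763769, 213.2010781 ]), 'ee_rot': array([-1.79908771e+02, -2.12692369e-03,  1.54573698e+02]), 'force': array([-0.64955081, -0.09723919, -0.11669971]), 'torque': array([-0.00118294,  0.03069613,  0.00921508]), 'gripper_width': 90.99762024617878}
```

View pics/scene0.png

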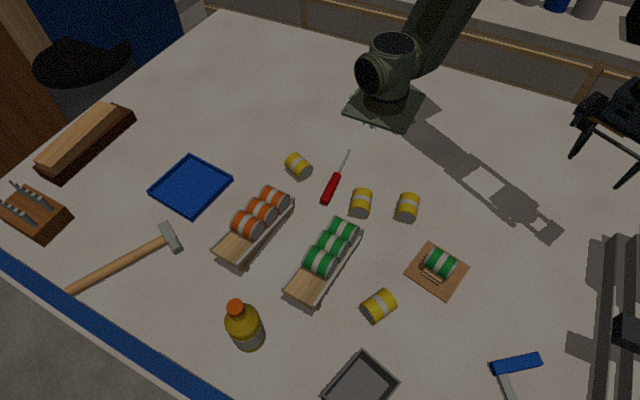

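View pics/top0.png

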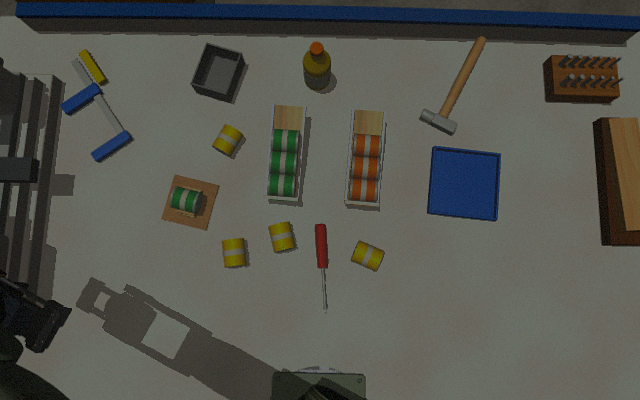

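The top view shows the green chute around (285,150), with its low lip near row 197 and the oldest tin near (281,185). The new tin is at (186,200), the tray at (464,183), and there are yellow decoys around. Next I'll enlarge this area.

```bash
cat > h.py <<'E'
from workcell import env
import numpy as np, cv2
def cal(n):
    c=env.get_calibration(n);K=np.array([[c["fx"],0,c["cx"]],[0,c["fy"],c["cy"]],[0,0,1]])
    return K,np.array([c["k1"],0,0,0.]),c["R"],c["t"]
def w(n,px,z):
    K,d,R,t=cal(n);o=cv2.undistortPoints(np.array(px,float).reshape(-1,1,2),K,d)[:,0]
    r=np.c_[o,np.ones(len(o))]@R;C=-R.T@t
    return C+r*((np.atleast_1d(z)-C[2])/r[:,2])[:,None]
def pix(n,X):
    K,d,R,t=cal(n);return cv2.projectPoints(np.array(X,float).reshape(-1,1,3),cv2.Rodrigues(R)[0],t,K,d)[0][:,0]
def crop(src,out,x0,y0,x1,y1,s,g=1.8):
    a=cv2.imread(src)[y0:y1,x0:x1];a=cv2.resize(a,None,fx=s,fy=s,interpolation=cv2.INTER_CUBIC)
    cv2.imwrite(out,cv2.convertScaleAbs(a,alpha=g))
E
python3 - <<'E'
from h import *
crop("pics/top0.png","pics/top0c.png",155,95,315,235,5)
crop("pics/scene0.png","pics/scene0c.png",270,200,470,320,4)
print(w("top",[[431,147],[501,152],[498,220],[428,213]],22).round(1))
a=cv2.imread("pics/top0.png");h=cv2.cvtColor(a,cv2.COLOR_BGR2HSV)
m=cv2.inRange(h,(45,120,40),(85,255,255))
n,l,s,c=cv2.connectedComponentsWithStats(m)
for i in range(1,n):
    if s[i,4]>15: print(s[i],c[i].round(1))
E
```

```text
[[ 620.6 -250.9   22. ]
 [ 613.  -416.6   22. ]
 [ 451.6 -403.4   22. ]
 [ 464.  -241.8   22. ]]
[273 129  10  21 156] [277.3 138.9]
[287 130  10  21 162] [291.2 140. ]
[271 151  10  22 159] [275.4 161. ]
[285 152  10  22 162] [289.4 162.5]
[270 174   9  21 162] [273.8 183.6]
[284 175   9  21 161] [287.7 185. ]
[172 187  12  21 141] [176.5 196.9]
[185 190  12  22 145] [189.9 200. ]
```

View pics/top0c.png

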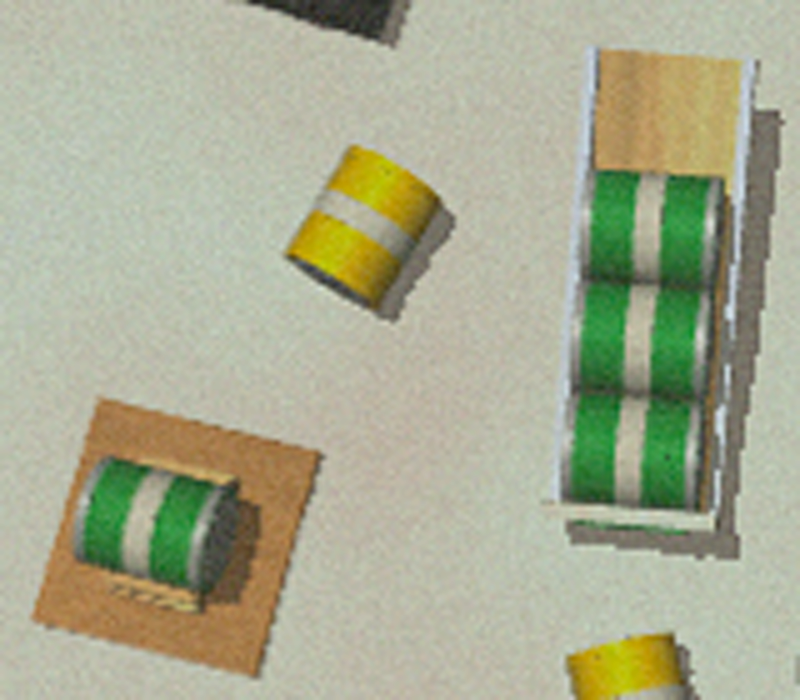

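View pics/scene0c.png

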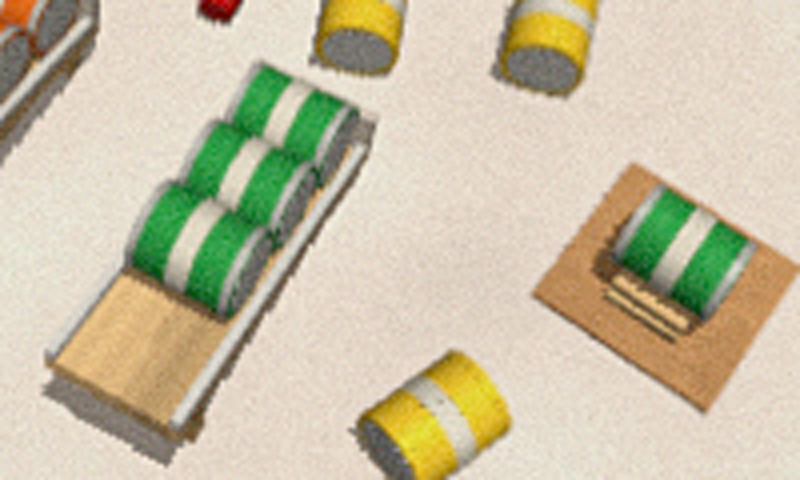

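Both crops agree. The oldest tin sits at the lip end, at top px (281,184). The new tin is at (183,198), turned about 10–15°. The chute's rear corners are at (273.6,104.6) and (306.4,107.4). Next I'll turn these into positions, with a cross-check between the two cameras.

```bash
python3 - <<'E'
from h import *
L=w("top",[[277.3,138.9],[275.4,161],[273.8,183.6],[176.5,196.9]],[76.3,67.7,59,37])
Rr=w("top",[[291.2,140],[289.4,162.5],[287.7,185],[189.9,200]],[76.3,67.7,59,37])
c=(L+Rr)/2;d=L-Rr
for a,b in zip(c,d): print(a.round(1),"axis yaw",np.degrees(np.arctan2(b[1],b[0])).round(1),np.hypot(*b[:2]).round(1), pix("scene",a).round(1))
k=w("top",[[273.6,104.6],[306.4,107.4],[266.2,195.6],[298.2,200.4]],[73,73,58,58]);print(k.round(1))
v=c[0]-c[2];print("dir",v, np.degrees(np.arctan2(v[1],v[0])))
a=cv2.imread("pics/scene0.png");h=cv2.cvtColor(a,cv2.COLOR_BGR2HSV)
n,l,s,cc=cv2.connectedComponentsWithStats(cv2.inRange(h,(45,120,40),(85,255,255)))
for i in range(1,n):
    if s[i,4]>15: print(s[i],cc[i].round(1))
# tray: 
t=w("scene",[[190,154],[233,180],[193,219],[147,190]],22);print(t.round(1),t.mean(0))
E
```

```text
[614.9  90.1  76.3] axis yaw 86.7 31.3 [[319.3 263. ]]
[565.6  92.9  67.7] axis yaw 85.1 31.6 [[331.1 246.8]]
[515.7  95.4  59. ] axis yaw 85.6 31.4 [[341.9 231.6]]
[481.4 319.1  37. ] axis yaw 78.5 32.0 [[442.4 264.9]]
[[697.6 117.9  73. ]
 [692.6  42.8  73. ]
 [489.4 127.   58. ]
 [480.3  55.1  58. ]]
dir [99.25957697 -5.31102434 17.3       ] -3.0627712715318105
[303 217  39  53 453] [320.9 243. ]
[317 223  38  54 472] [334.2 249.4]
[426 248  17  22 168] [433.8 257.9]
[438 256  18  21 183] [446.8 266. ]
[[ 456.5 -389.9   22. ]
 [ 479.7 -229.6   22. ]
 [ 624.3 -246.2   22. ]
 [ 607.4 -409.8   22. ]] [ 541.95854149 -318.907328     22.        ]
```

Measurements are consistent: tin spacing is 49–50 mm against 49.2 expected, and the reach is fine. The oldest tin is at about (515,95,59), with the chute yaw about −3.5°. I'll move to hover above it.

```bash
python3 -m jog '[{"dx":0.024,"dy":-0.038,"wz":0.034,"grip":-1},{"dx":0.024,"dy":-0.038,"wz":0.034,"grip":-1},{"dx":0.024,"dy":-0.038,"wz":0.034,"grip":-1},{"dx":0.024,"dy":-0.038,"wz":0.034,"grip":-1},{"dx":0.024,"dy":-0.038,"wz":0.034,"grip":-1},{"dx":0.024,"dy":-0.038,"wz":0.034,"grip":-1},{"dx":0.024,"dy":-0.038,"wz":0.034,"grip":-1},{"dx":0.024,"dy":-0.038,"wz":0.034,"grip":-1},{"dx":0.024,"dy":-0.038,"wz":0.034,"grip":-1},{"dx":0.024,"dy":-0.038,"wz":0.034,"grip":-1}]' 20
python3 -m jog '[{"dx":0.007,"dy":-0.011,"dz":-0.02,"wz":0.0105},{"dx":0.007,"dy":-0.011,"dz":-0.02,"wz":0.0105},{"dx":0.007,"dy":-0.011,"dz":-0.02,"wz":0.0105},{"dx":0.007,"dy":-0.011,"dz":-0.02,"wz":0.0105},{"dz":-0.02},{"dz":-0.015},{},{},{}]'
python3 - <<'E'
from h import *
for n in("scene","top"): cv2.imwrite(f"pics/{n}1.png",env.grab_frame(n)[:,:,::-1])
crop("pics/scene1.png","pics/a.png",270,130,420,310,3);crop("pics/top1.png","pics/b.png",215,95,345,275,3)
a,b=cv2.imread("pics/a.png"),cv2.imread("pics/b.png");h=max(a.shape[0],b.shape[0])
cv2.imwrite("pics/c1.png",np.hstack([cv2.copyMakeBorder(i,0,h-i.shape[0],0,0,0) for i in(a,b)][:2]) )
s=env.state();print(s["time_s"],s["ee_pos"],s["ee_rot"],s["force"],s["qpos"])
E
```

```text
0.2 [246.78304437 519.02375632 213.46609613] [-1.79939573e+02  2.71614162e-05  1.54570762e+02] [ 0.23009031 -0.35881969  0.4770961 ] [ 6.34242053e+01  1.83366447e+01  8.96775644e+01 -1.29957298e-03
  7.20462052e+01 -1.14615543e+00]invalid input
invalid input
```

View pics/c1.png

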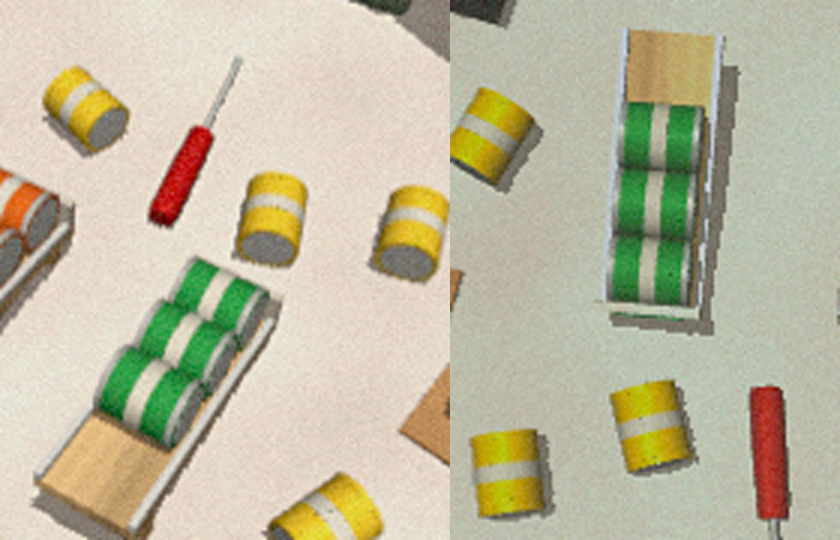

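The picture shows the tins unmoved. Both move calls were refused, probably because every key is required.

```bash
python3 -m jog '[{"dx":0.024,"dy":-0.038,"dz":0,"wx":0,"wy":0,"wz":0.034,"grip":-1},{"dx":0.024,"dy":-0.038,"dz":0,"wx":0,"wy":0,"wz":0.034,"grip":-1},{"dx":0.024,"dy":-0.038,"dz":0,"wx":0,"wy":0,"wz":0.034,"grip":-1},{"dx":0.024,"dy":-0.038,"dz":0,"wx":0,"wy":0,"wz":0.034,"grip":-1},{"dx":0.024,"dy":-0.038,"dz":0,"wx":0,"wy":0,"wz":0.034,"grip":-1},{"dx":0.024,"dy":-0.038,"dz":0,"wx":0,"wy":0,"wz":0.034,"grip":-1},{"dx":0.024,"dy":-0.038,"dz":0,"wx":0,"wy":0,"wz":0.034,"grip":-1},{"dx":0.024,"dy":-0.038,"dz":0,"wx":0,"wy":0,"wz":0.034,"grip":-1},{"dx":0.024,"dy":-0.038,"dz":0,"wx":0,"wy":0,"wz":0.034,"grip":-1},{"dx":0.024,"dy":-0.038,"dz":0,"wx":0,"wy":0,"wz":0.034,"grip":-1}]' 20
```

```text
time_s: 1.2
ee_pos: [487.5, 137.6, 214.0]
ee_rot: [180.0, 0.0, 174.1]
force: [0.7, 0.4, -0.1]
gripper_width: 91.2
```

```bash
python3 -m jog '[{"dx":0.007,"dy":-0.011,"dz":-0.02,"wx":0,"wy":0,"wz":0.0105,"grip":-1},{"dx":0.007,"dy":-0.011,"dz":-0.02,"wx":0,"wy":0,"wz":0.0105,"grip":-1},{"dx":0.007,"dy":-0.011,"dz":-0.02,"wx":0,"wy":0,"wz":0.0105,"grip":-1},{"dx":0.007,"dy":-0.011,"dz":-0.02,"wx":0,"wy":0,"wz":0.0105,"grip":-1},{"dx":0,"dy":0,"dz":-0.02,"wx":0,"wy":0,"wz":0,"grip":-1},{"dx":0,"dy":0,"dz":-0.01,"wx":0,"wy":0,"wz":0,"grip":-1},{"dx":0,"dy":0,"dz":0,"wx":0,"wy":0,"wz":0,"grip":-1},{"dx":0,"dy":0,"dz":0,"wx":0,"wy":0,"wz":0,"grip":-1}]'
python3 - <<'E'
from h import *
for n in("scene","top"): cv2.imwrite(f"pics/{n}2.png",env.grab_frame(n)[:,:,::-1])
crop("pics/scene2.png","pics/a.png",270,130,420,310,3);crop("pics/top2.png","pics/b.png",215,95,345,275,3)
cv2.imwrite("pics/c2.png",np.hstack([cv2.imread("pics/a.png"),cv2.imread("pics/b.png")]))
s=env.state();print(s["time_s"],s["ee_pos"],s["ee_rot"],s["force"],s["qpos"])
E
```

```text
time_s: 2.0
ee_pos: [515.2, 95.6, 104.5]
ee_rot: [180.0, 0.0, 176.5]
force: [0.2, 0.8, 0.7]
gripper_width: 91.1
2.1 [515.62047153  95.67761519 105.07088587] [1.79966481e+02 1.25671463e-01 1.76486277e+02] [ 1.08907913 -0.003726    0.14749597] [ 9.25245597e+00  1.92556600e+01  1.05471030e+02  5.99654068e-03
  5.51433381e+01 -7.72372796e+01]
```

View pics/c2.png

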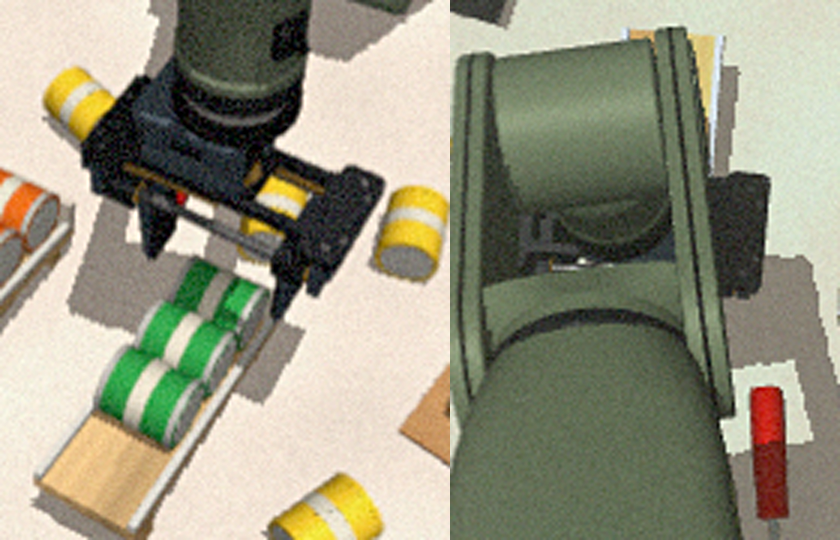

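In the scene view the fingers straddle the front tin lengthwise: the tips are at crop px (150,250) and (280,315), and the tin at (220,290). Next I'll descend, close the gripper and check the width.

```bash
python3 -m jog '[{"dx":0,"dy":0,"dz":-0.02,"wx":0,"wy":0,"wz":0,"grip":-1},{"dx":0,"dy":0,"dz":-0.02,"wx":0,"wy":0,"wz":0,"grip":-1},{"dx":0,"dy":0,"dz":-0.01,"wx":0,"wy":0,"wz":0,"grip":-1},{"dx":0,"dy":0,"dz":-0.006,"wx":0,"wy":0,"wz":0,"grip":-1},{"dx":0,"dy":0,"dz":0,"wx":0,"wy":0,"wz":0,"grip":-1}]'
python3 -m jog '[{"dx":0,"dy":0,"dz":0,"wx":0,"wy":0,"wz":0,"grip":1},{"dx":0,"dy":0,"dz":0,"wx":0,"wy":0,"wz":0,"grip":1},{"dx":0,"dy":0,"dz":0,"wx":0,"wy":0,"wz":0,"grip":1},{"dx":0,"dy":0,"dz":0,"wx":0,"wy":0,"wz":0,"grip":1},{"dx":0,"dy":0,"dz":0,"wx":0,"wy":0,"wz":0,"grip":1}]' 20
```

```text
time_s: 2.6
ee_pos: [514.9, 95.4, 47.9]
ee_rot: [180.0, -0.0, 176.5]
force: [-0.5, 0.8, -0.5]
gripper_width: 91.2
time_s: 3.1
ee_pos: [515.1, 94.9, 48.4]
ee_rot: [-180.0, 0.0, 176.5]
force: [1.1, -3.3, 2.2]
gripper_width: 60.0
```

Gripped at 60.0 mm, as expected. Next I'll lift it and carry it to the tray.

```bash
python3 -m jog '[{"dx":0,"dy":0,"dz":0.01,"wx":0,"wy":0,"wz":0,"grip":1},{"dx":0,"dy":0,"dz":0.02,"wx":0,"wy":0,"wz":0,"grip":1},{"dx":0,"dy":0,"dz":0.03,"wx":0,"wy":0,"wz":0,"grip":1},{"dx":0,"dy":0,"dz":0.03,"wx":0,"wy":0,"wz":0,"grip":1},{"dx":0,"dy":0,"dz":0.012,"wx":0,"wy":0,"wz":0,"grip":1}]' 20
python3 -m jog '[{"dx":0.002,"dy":-0.02,"dz":0,"wx":0,"wy":0,"wz":0,"grip":1},{"dx":0.002,"dy":-0.04,"dz":0,"wx":0,"wy":0,"wz":0,"grip":1},{"dx":0.003,"dy":-0.045,"dz":0,"wx":0,"wy":0,"wz":0,"grip":1},{"dx":0.003,"dy":-0.045,"dz":0,"wx":0,"wy":0,"wz":0,"grip":1},{"dx":0.003,"dy":-0.045,"dz":0,"wx":0,"wy":0,"wz":0,"grip":1},{"dx":0.003,"dy":-0.045,"dz":0,"wx":0,"wy":0,"wz":0,"grip":1},{"dx":0.003,"dy":-0.045,"dz":0,"wx":0,"wy":0,"wz":0,"grip":1},{"dx":0.003,"dy":-0.045,"dz":0,"wx":0,"wy":0,"wz":0,"grip":1},{"dx":0.003,"dy":-0.045,"dz":0,"wx":0,"wy":0,"wz":0,"grip":1},{"dx":0,"dy":-0.04,"dz":0,"wx":0,"wy":0,"wz":0,"grip":1}]'
python3 -m jog '[{"dx":0,"dy":-0.003,"dz":-0.02,"wx":0,"wy":0,"wz":0,"grip":1},{"dx":0,"dy":0,"dz":-0.04,"wx":0,"wy":0,"wz":0,"grip":1},{"dx":0,"dy":0,"dz":-0.03,"wx":0,"wy":0,"wz":0,"grip":1},{"dx":0,"dy":0,"dz":-0.015,"wx":0,"wy":0,"wz":0,"grip":1},{"dx":0,"dy":0,"dz":-0.01,"wx":0,"wy":0,"wz":0,"grip":1},{"dx":0,"dy":0,"dz":0,"wx":0,"wy":0,"wz":0,"grip":1},{"dx":0,"dy":0,"dz":0,"wx":0,"wy":0,"wz":0,"grip":1}]'
python3 - <<'E'
from h import *
for n in("scene","top"): cv2.imwrite(f"pics/{n}3.png",env.grab_frame(n)[:,:,::-1])
crop("pics/scene3.png","pics/a.png",130,80,370,320,2);crop("pics/top3.png","pics/b.png",255,90,415,210,2);
a,b=cv2.imread("pics/a.png"),cv2.imread("pics/b.png")
cv2.imwrite("pics/c3.png",np.hstack([a,cv2.copyMakeBorder(b,0,a.shape[0]-b.shape[0],0,0,0)]))
print(env.state()["force"])
E
```

```text
time_s: 3.6
ee_pos: [516.2, 95.8, 153.0]
ee_rot: [179.9, 0.3, 176.4]
force: [1.6, 1.1, -1.5]
gripper_width: 60.0
time_s: 4.6
ee_pos: [539.5, -321.5, 148.9]
ee_rot: [179.9, -0.1, 176.4]
force: [0.9, 0.8, -1.8]
gripper_width: 60.1
time_s: 5.3
ee_pos: [540.4, -322.8, 35.5]
ee_rot: [-180.0, 0.0, 176.5]
force: [0.1, 0.5, -1.3]
gripper_width: 59.8
[ 0.1305953   0.25105898 -2.42360443]
```

View pics/c3.png

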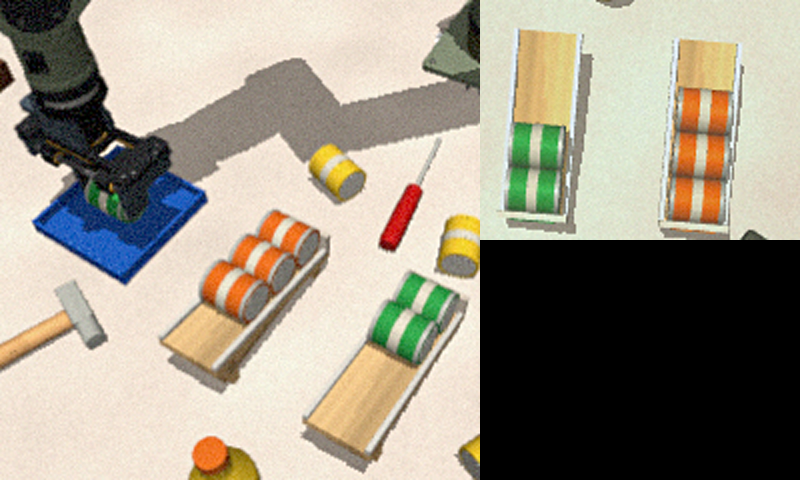

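The held tin is over the tray, clear of the walls at crop (105,200). The other two have rolled down a place against the lip. Next I'll lower gently and watch the force.

```bash
python3 -m jog '[{"dx":0,"dy":0,"dz":-0.008,"wx":0,"wy":0,"wz":0,"grip":1},{"dx":0,"dy":0,"dz":-0.004,"wx":0,"wy":0,"wz":0,"grip":1},{"dx":0,"dy":0,"dz":-0.002,"wx":0,"wy":0,"wz":0,"grip":1},{"dx":0,"dy":0,"dz":0,"wx":0,"wy":0,"wz":0,"grip":1}]'
python3 -m jog '[{"dx":0,"dy":0,"dz":-0.001,"wx":0,"wy":0,"wz":0,"grip":1},{"dx":0,"dy":0,"dz":-0.001,"wx":0,"wy":0,"wz":0,"grip":1},{"dx":0,"dy":0,"dz":0,"wx":0,"wy":0,"wz":0,"grip":1}]'
```

```text
time_s: 5.8
ee_pos: [539.6, -322.5, 20.5]
ee_rot: [180.0, -0.0, 176.5]
force: [0.3, -0.5, -2.0]
gripper_width: 59.7
time_s: 6.1
ee_pos: [540.1, -322.8, 19.5]
ee_rot: [-180.0, 0.0, 176.5]
force: [-0.2, 0.8, 1.2]
gripper_width: 59.9
```

Contact: Fz rose from −2 to +1.2. I'll go 0.5 mm further, then open part-way.

```bash
python3 -m jog '[{"dx":0,"dy":0,"dz":-0.0005,"wx":0,"wy":0,"wz":0,"grip":1},{"dx":0,"dy":0,"dz":0,"wx":0,"wy":0,"wz":0,"grip":-0.4},{"dx":0,"dy":0,"dz":0,"wx":0,"wy":0,"wz":0,"grip":-0.7},{"dx":0,"dy":0,"dz":0,"wx":0,"wy":0,"wz":0,"grip":-0.7},{"dx":0,"dy":0,"dz":0,"wx":0,"wy":0,"wz":0,"grip":-0.7}]'
python3 -m jog '[{"dx":0,"dy":0,"dz":0.015,"wx":0,"wy":0,"wz":0,"grip":-0.7},{"dx":0,"dy":0,"dz":0.03,"wx":0,"wy":0,"wz":0,"grip":-0.7},{"dx":0,"dy":0,"dz":0.04,"wx":0,"wy":0,"wz":0,"grip":-1},{"dx":0,"dy":0,"dz":0.045,"wx":0,"wy":0,"wz":0,"grip":-1}]'
```

```text
time_s: 6.6
ee_pos: [539.9, -322.7, 18.3]
ee_rot: [180.0, -0.0, 176.5]
force: [-0.6, 0.0, -0.4]
gripper_width: 77.4
time_s: 7.0
ee_pos: [539.2, -322.2, 148.7]
ee_rot: [179.9, -0.1, 176.5]
force: [0.1, -0.6, -0.7]
gripper_width: 89.8
```

```bash
python3 -m jog '[{"dx":-0.0042,"dy":0.02,"dz":0,"wx":0,"wy":0,"wz":-0.01,"grip":-1},{"dx":-0.0042,"dy":0.04,"dz":0,"wx":0,"wy":0,"wz":-0.01,"grip":-1},{"dx":-0.0042,"dy":0.048,"dz":0,"wx":0,"wy":0,"wz":-0.01,"grip":-1},{"dx":-0.0042,"dy":0.048,"dz":0,"wx":0,"wy":0,"wz":-0.01,"grip":-1},{"dx":-0.0042,"dy":0.048,"dz":0,"wx":0,"wy":0,"wz":-0.01,"grip":-1},{"dx":-0.0042,"dy":0.048,"dz":0,"wx":0,"wy":0,"wz":-0.01,"grip":-1},{"dx":-0.0042,"dy":0.048,"dz":0,"wx":0,"wy":0,"wz":-0.01,"grip":-1}]'
python3 -m jog '[{"dx":-0.0042,"dy":0.048,"dz":0,"wx":0,"wy":0,"wz":-0.01,"grip":-1},{"dx":-0.0042,"dy":0.048,"dz":0,"wx":0,"wy":0,"wz":-0.01,"grip":-1},{"dx":-0.0042,"dy":0.048,"dz":0,"wx":0,"wy":0,"wz":-0.01,"grip":-1},{"dx":-0.0042,"dy":0.048,"dz":0,"wx":0,"wy":0,"wz":-0.01,"grip":-1},{"dx":-0.0042,"dy":0.048,"dz":0,"wx":0,"wy":0,"wz":-0.01,"grip":-1},{"dx":-0.0042,"dy":0.048,"dz":0,"wx":0,"wy":0,"wz":-0.01,"grip":-1},{"dx":-0.0042,"dy":0.048,"dz":0,"wx":0,"wy":0,"wz":-0.01,"grip":-1},{"dx":0,"dy":0.006,"dz":-0.03,"wx":0,"wy":0,"wz":0,"grip":-1},{"dx":0,"dy":0,"dz":-0.035,"wx":0,"wy":0,"wz":0,"grip":-1},{"dx":0,"dy":0,"dz":0,"wx":0,"wy":0,"wz":0,"grip":-1}]'
python3 - <<'E'
from h import *
for n in("scene","top"): cv2.imwrite(f"pics/{n}4.png",env.grab_frame(n)[:,:,::-1])
crop("pics/scene4.png","pics/a.png",370,170,510,310,3);crop("pics/top4.png","pics/b.png",255,90,375,230,3)
cv2.imwrite("pics/c4.png",np.hstack([cv2.imread("pics/a.png"),cv2.imread("pics/b.png")]))
h=cv2.cvtColor(cv2.imread("pics/top4.png"),cv2.COLOR_BGR2HSV)
n,l,s,cc=cv2.connectedComponentsWithStats(cv2.inRange(h,(45,120,40),(85,255,255)))
for i in range(1,n):
    if s[i,4]>15: print(s[i],cc[i].round(1))
print(env.state()["qpos"])
E
```

```text
time_s: 7.7
ee_pos: [510.1, -20.9, 148.6]
ee_rot: [180.0, 0.0, 172.4]
force: [1.0, 0.4, -0.3]
gripper_width: 90.9
time_s: 8.7
ee_pos: [477.8, 317.9, 79.2]
ee_rot: [-179.6, -0.4, 168.5]
force: [-0.8, -0.2, -0.4]
gripper_width: 91.2
[271 152  10  21 156] [275.5 161.2]
[285 153  10  21 161] [289.4 162.4]
[453 170  10  21 149] [458.5 180. ]
[467 171  10  21 149] [472.2 181.2]
[270 173   9  22 164] [273.8 183.7]
[283 175  10  21 163] [287.7 184.9]
[ 3.24213188e+01  2.48752569e+01  9.98071340e+01  2.39189494e-03
  5.53708791e+01 -4.60117163e+01]
```

View pics/c4.png

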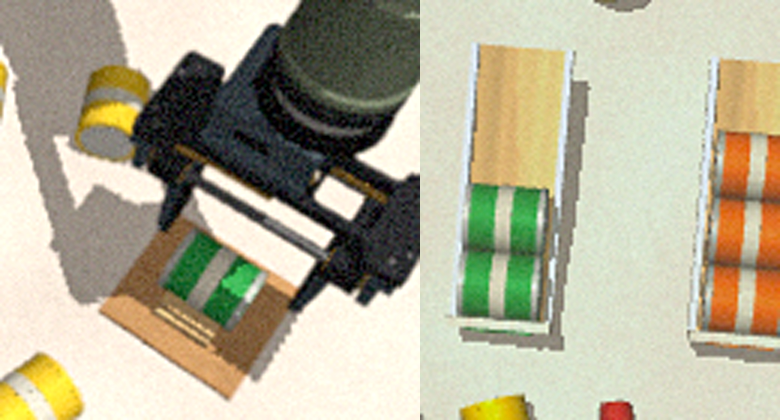

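The fingers straddle the new tin (crop (215,280)), with tips beyond both ends. The front tins lie at the lip, and the old tin is in the tray at top px (465,181). Next I'll descend and grip.

```bash
python3 -m jog '[{"dx":0,"dy":0,"dz":-0.02,"wx":0,"wy":0,"wz":0,"grip":-1},{"dx":0,"dy":0,"dz":-0.02,"wx":0,"wy":0,"wz":0,"grip":-1},{"dx":0,"dy":0,"dz":-0.0115,"wx":0,"wy":0,"wz":0,"grip":-1},{"dx":0,"dy":0,"dz":-0.006,"wx":0,"wy":0,"wz":0,"grip":-1},{"dx":0,"dy":0,"dz":0,"wx":0,"wy":0,"wz":0,"grip":-1},{"dx":0,"dy":0,"dz":0,"wx":0,"wy":0,"wz":0,"grip":1},{"dx":0,"dy":0,"dz":0,"wx":0,"wy":0,"wz":0,"grip":1},{"dx":0,"dy":0,"dz":0,"wx":0,"wy":0,"wz":0,"grip":1},{"dx":0,"dy":0,"dz":0,"wx":0,"wy":0,"wz":0,"grip":1},{"dx":0,"dy":0,"dz":0,"wx":0,"wy":0,"wz":0,"grip":1}]' 20
python3 -m jog '[{"dx":0,"dy":0,"dz":0,"wx":0,"wy":0,"wz":0,"grip":1},{"dx":0,"dy":0,"dz":0.02,"wx":0,"wy":0,"wz":0,"grip":1},{"dx":0,"dy":0,"dz":0.04,"wx":0,"wy":0,"wz":0,"grip":1},{"dx":0,"dy":0,"dz":0.04,"wx":0,"wy":0,"wz":0,"grip":1},{"dx":0,"dy":0,"dz":0.024,"wx":0,"wy":0,"wz":0,"grip":1},{"dx":0,"dy":0,"dz":0,"wx":0,"wy":0,"wz":0,"grip":1}]'
```

```text
time_s: 9.8
ee_pos: [481.0, 319.1, 26.3]
ee_rot: [-180.0, 0.0, 168.4]
force: [0.0, -1.3, 3.4]
gripper_width: 59.8
time_s: 10.4
ee_pos: [483.1, 321.0, 153.5]
ee_rot: [179.6, 0.3, 168.4]
force: [0.6, 0.2, -2.7]
gripper_width: 60.0
```

The tin is held at 60.0 mm and lifted. The lane has only 3 mm slack per side, so next I'll measure the guides in the empty part of the lane.

```bash
python3 - <<'E'
from h import *
a=cv2.imread("pics/top4.png")
for r in (112,122,132,142): print(r,[(c,*a[r,c].tolist()) for c in list(range(268,277))+list(range(296,309))])
crop("pics/top4.png","pics/c5.png",262,98,312,160,8)
a=cv2.imread("pics/c5.png");crop("pics/scene4.png","pics/a.png",275,235,365,315,4);b=cv2.imread("pics/a.png")
h=max(a.shape[0],b.shape[0]);cv2.imwrite("pics/c5.png",np.hstack([cv2.copyMakeBorder(i,0,h-i.shape[0],0,0,0) for i in(a,b)]))
E
```

```text
112 [(268, 110, 125, 121), (269, 114, 123, 121), (270, 112, 121, 125), (271, 124, 125, 123), (272, 133, 128, 123), (273, 139, 128, 122), (274, 61, 67, 69), (275, 57, 94, 116), (276, 62, 97, 116), (296, 76, 120, 123), (297, 75, 118, 126), (298, 74, 111, 125), (299, 72, 111, 125), (300, 71, 109, 119), (301, 68, 112, 119), (302, 63, 113, 120), (303, 133, 130, 125), (304, 135, 131, 124), (305, 102, 102, 99), (306, 113, 126, 123), (307, 115, 127, 125), (308, 115, 126, 124)]
122 [(268, 109, 120, 123), (269, 108, 119, 122), (270, 121, 127, 123), (271, 130, 125, 120), (272, 138, 133, 124), (273, 77, 82, 80), (274, 60, 98, 121), (275, 63, 98, 118), (276, 59, 92, 115), (296, 73, 115, 124), (297, 68, 108, 119), (298, 71, 110, 123), (299, 68, 109, 122), (300, 71, 113, 122), (301, 73, 115, 123), (302, 111, 124, 121), (303, 135, 131, 125), (304, 112, 109, 103), (305, 64, 73, 76), (306, 62, 73, 74), (307, 66, 74, 76), (308, 68, 77, 79)]
132 [(268, 112, 122, 125), (269, 114, 123, 124), (270, 130, 129, 124), (271, 138, 130, 124), (272, 76, 78, 78), (273, 44, 58, 68), (274, 66, 99, 120), (275, 62, 102, 121), (276, 57, 96, 114), (296, 71, 111, 122), (297, 72, 111, 123), (298, 69, 112, 123), (299, 74, 117, 125), (300, 69, 112, 121), (301, 102, 122, 123), (302, 129, 125, 120), (303, 137, 132, 123), (304, 59, 68, 69), (305, 65, 72, 77), (306, 62, 67, 74), (307, 62, 72, 73), (308, 68, 77, 78)]
142 [(268, 112, 120, 122), (269, 131, 130, 124), (270, 139, 135, 126), (271, 95, 93, 88), (272, 44, 57, 70), (273, 62, 102, 120), (274, 67, 104, 124), (275, 64, 99, 121), (276, 63, 95, 116), (296, 72, 114, 123), (297, 75, 117, 124), (298, 74, 115, 123), (299, 67, 111, 119), (300, 82, 116, 119), (301, 132, 127, 123), (302, 137, 133, 128), (303, 73, 76, 77), (304, 63, 71, 71), (305, 63, 72, 74), (306, 66, 75, 76), (307, 66, 75, 78), (308, 63, 72, 75)]
```

View pics/c5.png

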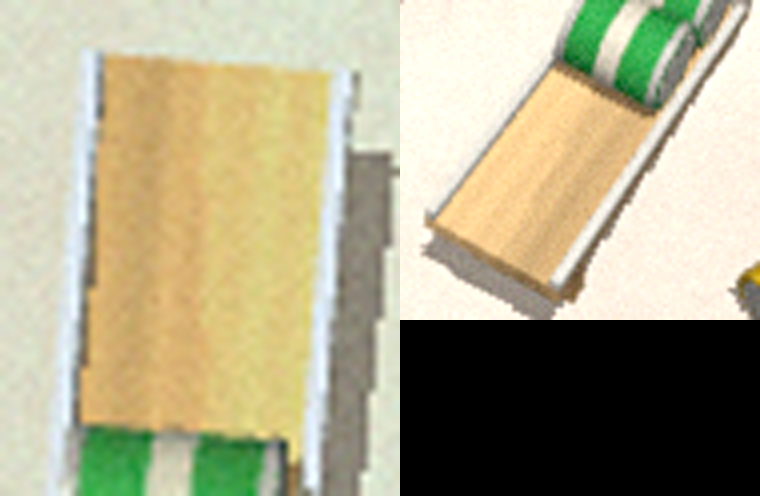

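The empty lane shows clearly in both crops, with white guide tops on each side: inner edges at row 142 are cols 271.0 and 300.4. Next I'll compute the centreline from these.

```bash
python3 - <<'E'
from h import *
# row: outerL, innerL, innerR, outerR
E={112:(270.6,273.5,302.5,304.7),122:(269.6,272.7,301.7,304.2),132:(269.2,271.9,300.8,303.5),142:(268.5,271.1,300.4,302.6)}
for r,c in E.items():
    z=58
    for _ in range(4):
        p=w("top",[[x,r] for x in c],z); lx=p[:,0].mean()-588.5; z=30+(lx+95)*.1763+7.1
    print(r,p[:,0].mean().round(1),round(z,1),p[:,1].round(1),"mid in",p[1:3,1].mean().round(1),"mid out",p[[0,3],1].mean().round(1))
# tins, surface height
for q,z in(([[275.5,161.2],[289.4,162.4]],67.7),([[273.8,183.7],[287.7,184.9]],59)):
    print(w("top",q,z+20).mean(0).round(1))
# scene: guides in crop (origin 275,235 scale 4; right block offset 400)
# rear corners: left guide top, right guide
q=[[275+28/4,235+216/4],[275+34/4,235+216/4],[275+150/4,235+284/4],[275+163/4,235+289/4]]
print(w("scene",q,73).round(1))
E
```

```text
112 681.6 70.3 [124.2 117.6  51.5  46.5] mid in 84.6 mid out 85.4
122 659.1 66.3 [125.9 118.9  52.7  47.1] mid in 85.8 mid out 86.5
132 636.6 62.3 [126.3 120.1  54.2  48.1] mid in 87.2 mid out 87.2
142 614.1 58.4 [127.3 121.3  54.6  49.6] mid in 87.9 mid out 88.4
[560.8  91.1  87.7]
[512.   93.6  79. ]
[[697.6  50.   73. ]
 [696.2  52.6  73. ]
 [700.9 119.5  73. ]
 [700.3 126.1  73. ]]
```

The inner width comes out at 66–67 mm, as given. To check camera against robot frame, I'll compare the tin in the tray with its known release point (539.9, −322.7).

```bash
python3 - <<'E'
from h import *
p=w("top",[[458.5,180],[472.2,181.2]],30);print(p.mean(0).round(1),w("top",[[458.5,180],[472.2,181.2]],50).mean(0).round(1))
h=cv2.cvtColor(cv2.imread("pics/scene4.png"),cv2.COLOR_BGR2HSV)
n,l,s,cc=cv2.connectedComponentsWithStats(cv2.inRange(h,(45,120,40),(85,255,255)))
for i in range(1,n):
    if s[i,4]>15: print(s[i],cc[i].round(1))
# predicted visible-surface centroid for given tin centre, axis yaw 86.5, in both cams
def pred(n,c,yaw):
    K,d,R,t=cal(n);C=-R.T@t;ax=np.array([np.cos(np.radians(yaw)),np.sin(np.radians(yaw)),0]);b=np.array([-ax[1],ax[0],0])
    X=[];W=[]
    for th in np.radians(np.arange(0,360,3)):
        nrm=b*np.cos(th)+np.array([0,0,1])*np.sin(th)
        for s in np.r_[np.arange(-21,-8,2),np.arange(9,22,2)]:
            P=c+nrm*25+ax*s;v=C-P;q=nrm@v
            if q>0:X.append(P);W.append(q)
    return np.average(pix(n,X),axis=0,weights=W)
for n in("top","scene"): print(n,pred(n,np.array([539.9,-322.7,30]),86.5).round(1))
E
```

```text
[ 540.4 -327.7   30. ] [ 536.4 -321.9   50. ]
[176 170  13  17  86] [180.7 177. ]
[185 174  13  18  92] [189.8 181.8]
[316 217  26  36 287] [327.7 234.3]
[329 223  26  38 307] [340.5 240.8]
[425 248  19  22 175] [433.7 257.9]
[438 256  18  22 184] [446.5 266.4]
top [465.5 181. ]
scene [184.9 179.4]
```

The tray tin matches its prediction within 0.4 px in both cameras, so I trust the guide measurement (y ≈ 88 at x ≈ 617, lane yaw −3°). I'll carry the tin to hover about 3 mm behind the third place.

```bash
python3 -m jog '[{"dx":0.017,"dy":-0.0289,"dz":0,"wx":0,"wy":0,"wz":0.0187,"grip":1},{"dx":0.017,"dy":-0.0289,"dz":0,"wx":0,"wy":0,"wz":0.0187,"grip":1},{"dx":0.017,"dy":-0.0289,"dz":0,"wx":0,"wy":0,"wz":0.0187,"grip":1},{"dx":0.017,"dy":-0.0289,"dz":0,"wx":0,"wy":0,"wz":0.0187,"grip":1},{"dx":0.017,"dy":-0.0289,"dz":0,"wx":0,"wy":0,"wz":0.0187,"grip":1},{"dx":0.017,"dy":-0.0289,"dz":0,"wx":0,"wy":0,"wz":0.0187,"grip":1},{"dx":0.017,"dy":-0.0289,"dz":0,"wx":0,"wy":0,"wz":0.0187,"grip":1},{"dx":0.017,"dy":-0.0289,"dz":0,"wx":0,"wy":0,"wz":0.0187,"grip":1},{"dx":0,"dy":0,"dz":0,"wx":0,"wy":0,"wz":0,"grip":1}]'
python3 -m jog '[{"dx":0,"dy":0,"dz":-0.02,"wx":0,"wy":0,"wz":0,"grip":1},{"dx":0,"dy":0,"dz":-0.03,"wx":0,"wy":0,"wz":0,"grip":1},{"dx":0,"dy":0,"dz":-0.012,"wx":0,"wy":0,"wz":0,"grip":1},{"dx":0,"dy":0,"dz":0,"wx":0,"wy":0,"wz":0,"grip":1},{"dx":0,"dy":0,"dz":0,"wx":0,"wy":0,"wz":0,"grip":1},{"dx":0,"dy":0,"dz":0,"wx":0,"wy":0,"wz":0,"grip":1}]'
python3 - <<'E'
from h import *
cv2.imwrite("pics/scene6.png",env.grab_frame("scene")[:,:,::-1])
crop("pics/scene6.png","pics/c6.png",260,170,400,310,4);print(env.state()["force"])
E
```

```text
time_s: 11.3
ee_pos: [618.2, 84.7, 147.3]
ee_rot: [-179.9, -0.1, 176.8]
force: [-0.4, 0.3, -2.9]
gripper_width: 59.6
time_s: 11.9
ee_pos: [618.0, 88.5, 89.2]
ee_rot: [180.0, 0.1, 177.0]
force: [0.1, 0.1, -1.6]
gripper_width: 59.8
[ 0.49484378 -0.31517239 -1.30738231]
```

View pics/c6.png

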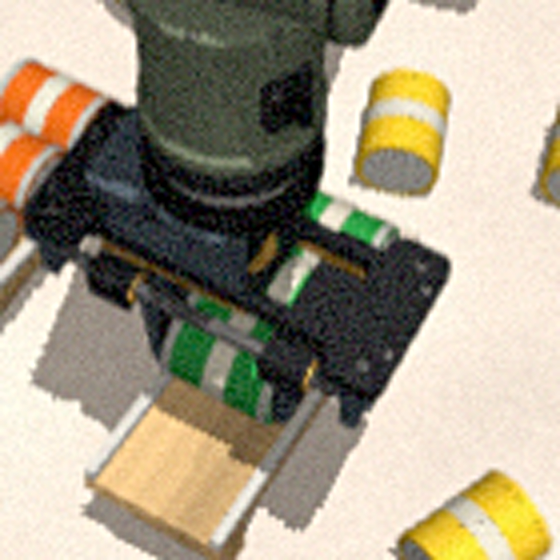

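The held tin (crop (220,370)) hangs between the guides, just behind the two tins. Next I'll lower it gently.

```bash
python3 -m jog '[{"dx":0,"dy":0,"dz":-0.008,"wx":0,"wy":0,"wz":0,"grip":1},{"dx":0,"dy":0,"dz":-0.006,"wx":0,"wy":0,"wz":0,"grip":1},{"dx":0,"dy":0,"dz":-0.004,"wx":0,"wy":0,"wz":0,"grip":1},{"dx":0,"dy":0,"dz":-0.002,"wx":0,"wy":0,"wz":0,"grip":1},{"dx":0,"dy":0,"dz":0,"wx":0,"wy":0,"wz":0,"grip":1},{"dx":0,"dy":0,"dz":0,"wx":0,"wy":0,"wz":0,"grip":1}]'
python3 -m jog '[{"dx":0,"dy":0,"dz":-0.001,"wx":0,"wy":0,"wz":0,"grip":1},{"dx":0,"dy":0,"dz":0,"wx":0,"wy":0,"wz":0,"grip":1}]'
python3 -m jog '[{"dx":0,"dy":0,"dz":-0.001,"wx":0,"wy":0,"wz":0,"grip":1},{"dx":0,"dy":0,"dz":0,"wx":0,"wy":0,"wz":0,"grip":1}]'
```

```text
time_s: 12.55
ee_pos: [617.2, 88.1, 68.0]
ee_rot: [180.0, 0.0, 177.0]
force: [0.1, 0.2, -2.1]
gripper_width: 59.8
time_s: 12.75
ee_pos: [617.2, 88.1, 67.1]
ee_rot: [180.0, 0.0, 177.0]
force: [0.2, -0.6, -1.6]
gripper_width: 60.2
time_s: 12.95
ee_pos: [617.3, 88.2, 66.3]
ee_rot: [180.0, 0.0, 177.0]
force: [-0.2, 0.2, 0.4]
gripper_width: 59.7
```

```bash
python3 -m jog '[{"dx":0,"dy":0,"dz":-0.0005,"wx":0,"wy":0,"wz":0,"grip":1},{"dx":0,"dy":0,"dz":0,"wx":0,"wy":0,"wz":0,"grip":1}]'
python3 - <<'E'
from h import *
print(env.state()["force"])
E
```

```text
time_s: 13.15
ee_pos: [617.3, 88.1, 66.2]
ee_rot: [180.0, 0.0, 177.0]
force: [-2.0, -0.0, 3.5]
gripper_width: 60.0
[-1.99330859 -0.00750951  3.47579229]
```

Floor contact (Fz +3.5 N, no side force). Next I'll release and retreat.

```bash
python3 -m jog '[{"dx":0,"dy":0,"dz":0,"wx":0,"wy":0,"wz":0,"grip":-0.4},{"dx":0,"dy":0,"dz":0,"wx":0,"wy":0,"wz":0,"grip":-0.8},{"dx":0,"dy":0,"dz":0,"wx":0,"wy":0,"wz":0,"grip":-0.8},{"dx":0,"dy":0,"dz":0,"wx":0,"wy":0,"wz":0,"grip":-0.8},{"dx":0,"dy":0,"dz":0,"wx":0,"wy":0,"wz":0,"grip":-0.8}]'
python3 -m jog '[{"dx":0,"dy":0,"dz":0.015,"wx":0,"wy":0,"wz":0,"grip":-0.8},{"dx":0,"dy":0,"dz":0.03,"wx":0,"wy":0,"wz":0,"grip":-0.8},{"dx":0,"dy":0,"dz":0.04,"wx":0,"wy":0,"wz":0,"grip":-0.8},{"dx":-0.01,"dy":0.02,"dz":0.04,"wx":0,"wy":0,"wz":0,"grip":-0.8},{"dx":-0.01,"dy":0.045,"dz":0,"wx":0,"wy":0,"wz":0,"grip":-0.8},{"dx":-0.01,"dy":0.045,"dz":0,"wx":0,"wy":0,"wz":0,"grip":-0.8},{"dx":-0.01,"dy":0.045,"dz":0,"wx":0,"wy":0,"wz":0,"grip":-0.8},{"dx":-0.01,"dy":0.045,"dz":0,"wx":0,"wy":0,"wz":0,"grip":-0.8},{"dx":-0.01,"dy":0.03,"dz":0,"wx":0,"wy":0,"wz":0,"grip":-0.8},{"dx":0,"dy":0,"dz":0,"wx":0,"wy":0,"wz":0,"grip":-0.8}]'
python3 - <<'E'
from h import *
for n in("scene","top"): cv2.imwrite(f"pics/{n}7.png",env.grab_frame(n)[:,:,::-1])
crop("pics/scene7.png","pics/a.png",130,130,390,330,2);crop("pics/top7.png","pics/b.png",255,90,385,210,2)
a,b=cv2.imread("pics/a.png"),cv2.imread("pics/b.png")
cv2.imwrite("pics/c7.png",np.hstack([a,cv2.copyMakeBorder(b,0,a.shape[0]-b.shape[0],0,0,0)]))
h=cv2.cvtColor(cv2.imread("pics/top7.png"),cv2.COLOR_BGR2HSV)
n,l,s,cc=cv2.connectedComponentsWithStats(cv2.inRange(h,(45,120,40),(85,255,255)))
for i in range(1,n):
    if s[i,4]>15: print(s[i],cc[i].round(1))
E
```

```text
time_s: 13.65
ee_pos: [617.1, 88.1, 65.3]
ee_rot: [180.0, -0.0, 177.0]
force: [0.0, -0.0, 0.9]
gripper_width: 82.0
time_s: 14.65
ee_pos: [555.6, 322.0, 190.2]
ee_rot: [179.9, -0.0, 177.3]
force: [0.2, -0.0, 0.1]
gripper_width: 81.9
[273 129  10  22 161] [277.  139.1]
[287 130   9  22 159] [290.9 140.3]
[271 152  10  20 160] [275.4 161.4]
[283 152  12  44 329] [288.5 173.7]
[453 170  10  21 150] [458.5 180.2]
[467 171  10  21 151] [472.1 181.3]
[270 173   9  22 170] [273.8 183.7]
```

View pics/c7.png

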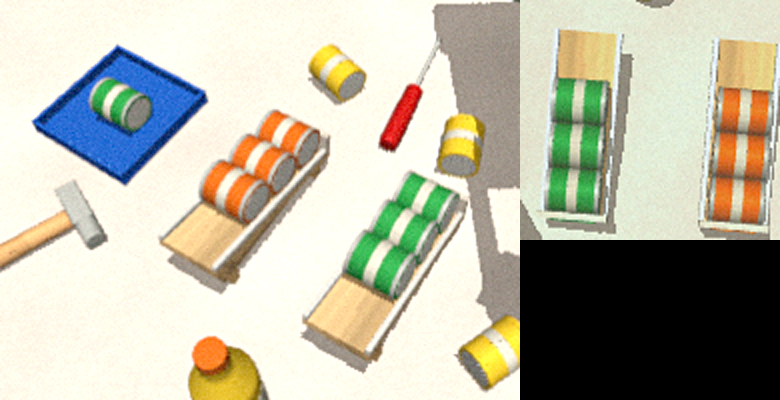

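The final picture shows the old tin lying in the tray and three green tins in a row in the chute. The new tin's bands are at top px (277,139) and (291,140), the same as the original third tin. I'm handing in.

```bash
python3 -c "
from workcell import env
print(env.job_done(), env.state()['time_s'])"
```

```text
the job is handed in; nothing more can be done
the job is handed in; nothing more can be done
```

Both tins are in place and the job is handed in, at about 15 s of the 58 s allowed. The oldest green tin lies inside the blue tray. The new green tin lies across the chute behind the other two, as last in the row. Each was lowered until the wrist force showed contact, then released.

**Last checks:**
- **Third place:** in the final top picture the new tin's bands are within about 0.3 px of where the original third tin lay. It shows no gap to the tin in front.
- **Tray:** the old tin is well inside the walls, and stayed put to within 0.2 px after release.
- **Robot:** it had backed well away with the gripper open. The largest force I read was about 4 N, and I saw nothing else in the scene disturbed.

**What failed or disagreed:**
- **Refused moves:** my first two move calls were refused because I left keys out. Nothing moved.
- **Lane centreline:** a rough scene-camera estimate at the rear of the lane was about 2 mm off the top camera's. I went by the top camera, whose lane width matched the 66 mm given, and there was no side force when the tin touched down.

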